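# Find the full sugar tin by its heft and hold it up

### The job

Only one of the three identical closed sugar tins on the tray is still full, and the colleague refilling the coffee table wants that one. Work along the tray from the robot's left to its right, lifting each tin clear by itself to feel its weight and setting it gently back upright in its own place before taking the next (the last need not go back if it is the full one). Then hold the heaviest up for the colleague, upright and still, some 20 cm clear of the counter (at least 15), and finish while holding it there, with the other two standing in their places and the jug, mugs and milk carton left alone.

Things in the scene. Friction and masses are not known exactly. Their poses are not given: they have to be found in the camera images.
- tin_a_mid (a point): closed round red sugar tin with slip-on lid, brass-coloured beads and a blank paper band, steel, 66 mm diameter, 120 mm tall. This point is its centre, 60 mm above its bottom; z is its upright axis. One of three that look exactly alike, one in each place of the row on the tray; the letters do not go by place. Contents do not shift
- tin_b_mid (a point): closed round red sugar tin with slip-on lid, brass-coloured beads and a blank paper band, steel, 66 mm diameter, 120 mm tall. This point is its centre, 60 mm above its bottom; z is its upright axis. One of three that look exactly alike, one in each place of the row on the tray; the letters do not go by place. Contents do not shift
- tin_c_mid (a point): closed round red sugar tin with slip-on lid, brass-coloured beads and a blank paper band, steel, 66 mm diameter, 120 mm tall. This point is its centre, 60 mm above its bottom; z is its upright axis. One of three that look exactly alike, one in each place of the row on the tray; the letters do not go by place. Contents do not shift
- tin_a: the same tin, origin at the centre of its bottom. Weights: 0.13 to 0.52 kg, the heaviest at least 0.15 kg heavier than either other. Can be gripped from above round its upper part, fingers on opposite sides in any direction; take it 20 to 40 mm below the top to keep a gripper's body off the lid. 15 N of grip is enough
- tin_b: the same tin, origin at the centre of its bottom. Weights: 0.13 to 0.52 kg, the heaviest at least 0.15 kg heavier than either other. Can be gripped from above round its upper part, fingers on opposite sides in any direction; take it 20 to 40 mm below the top to keep a gripper's body off the lid. 15 N of grip is enough
- tin_c: the same tin, origin at the centre of its bottom. Weights: 0.13 to 0.52 kg, the heaviest at least 0.15 kg heavier than either other. Can be gripped from above round its upper part, fingers on opposite sides in any direction; take it 20 to 40 mm below the top to keep a gripper's body off the lid. 15 N of grip is enough
- tray: low stainless serving tray, fixed on the counter; 250 (x) by 440 (y) mm, rim 18 mm high, floor 4 mm above the counter. Origin: centre of its underside; its y runs along the row to the robot's left, z up; turned by at most 0.25 rad. Places at y = +140 (left), 0 (middle), -140 mm (right), give or take 12 mm, x within 30 mm of the centre line
- jug: steel vacuum coffee jug with black lid, black handle and spout, 136 mm wide at the base, 251 mm tall, its handle reaching 111 mm from the axis; stands to the left of the tray, to be left alone. Origin: centre of its underside
- mug_1: white mug, 82 mm diameter, 95 mm tall, handle on one side; stands to the right of the tray, to be left alone. Origin: centre of its underside
- mug_2: a second white mug, same size, also to the right of the tray, to be left alone. Origin: centre of its underside
- carton: milk carton with gable top and red cap, 70 by 70 mm, 222 mm tall; stands to the left of the tray, nearer the robot than the jug, to be left alone. Origin: centre of its underside
Mind the look-alikes: they are no part of the job. Leave any blue or purple look-alike of the tin_c alone.

How it is judged:
By the outcome, as a careful person would: the job done as asked, in the order asked, and still so for the second after the job is handed in, while the arm keeps its last pose, push and grip.
It also fails if it takes over 72 s, if anything falls off the work surface, if the arm or the gripper's body presses on something with over 40 N, if the wrist force passes 120 N, or if a joint passes its speed limit or range.

### The arm

A 6-joint arm with a two-finger parallel gripper is mounted at the origin on the work surface. World frame = base frame: x ahead of the robot, y to its left, z up, the work surface at z = 0. Lengths are in m, angles in rad, forces in N, time in s.
With the tool pointing down it reaches from about 0.35 to 0.925 m from the base axis. Payload 6.4 kg.
Tool frame: the origin (TCP) lies midway between the tips of the shut fingers; the grasp point (between the pads) lies 19 mm behind it (pinch_z is the distance from the TCP to the grasp point, in m); z points along the fingers, y is the line along which they close (so a half turn about z gives the same grasp; the last joint's range is limited). The gripper opens to 94 mm and grips with 3 to 60 N. Pads are 16 mm wide; open, the fingers measure 119 mm over their backs; the gripper's body (75 mm by 177 mm) begins 78 mm behind the grasp point.
Start: joints at [1.146, 0.245, 1.558, -0, 1.339, -0.174], TCP at [0.161, 0.63, 0.205] pointing down, gripper open.
Joint ranges: [-3.13, 3.13], [-1.02, 2.26], [0.13, 2.54], [-0.95, 4.09], [0.21, 2.88], [-2.74, 2.74]. Speed limits (rad/s): [2.57, 2.57, 3.14, 3.14, 3.14, 3.14].

### API

Orientations are given as a unit quaternion [w, x, y, z].
In Python, from cell import state, camera, hand_in, pinch_z gives the robot as it stands.
- The arm moves only by the tool send_rows, never from a script. Its argument "plan" is text: rows parted by semicolons, each of 7 numbers parted by spaces: the shift along the world's x, y, z as a fraction of full scale, then the turn, a rotation vector about the world's x, y, z as a fraction of full scale, then the finger opening in mm, from 0 to 94. A call has 1 to 8 rows; each row is the pose to reach, as a shift and turn from the pose commanded when the call began; what a row does not reach only later rows make up. Full scale, the value 1, is 300 mm for a shift and 1.5 rad for a turn. A row lasts 1/8 s, in which the tool goes at most 62.5 mm and 10.7 degrees, less where a joint would pass 70% of its speed; a pose out of reach is approached as far as the arm can. A call with a number of a shift or a turn outside -1 to 1 is refused whole. A call with a gripper value outside its range is refused whole. The fingers move at their own pace and stop on an object; "grip_force" is the grip in N (left out, the last holds). Time passes only in rows, so rows that repeat a pose let the fingers close. It gives the time, the measured TCP pose, the force, the opening and the grip force at its end, in the units of the state.
- state(): the state, without advancing time (a new reading comes with each control period).
- camera(name): name is "scene" or "side" or "wrist"; returns a dict with "img" (480x640x3 uint8, red, green, blue), "z_map" (480x640 float32, m along the optical axis (not along the pixel's ray), 0 where there is no reading), "K" (3x3 intrinsics, pixels), "R" (3x3) and "t" (3): a world point X has camera coordinates R X + t. Camera axes: x right, y down, z forward; pixel columns grow to the right and rows downward; lengths in m; the calibration is good to about 2 mm. A picture is of the moment at which its call begins.
- hand_in(): hands the job in; it is judged then, once.
The state is a dict: "time_s": time; "q": joint angles; "joint_vel": joint speeds; "tau": joint torques, N m; "ee_pos": TCP position; "tool_rot": TCP orientation; "force": force on the tool from outside, world axes, zero at the start; "moment": the same for the moment, N m; "finger_gap": finger opening in m; "gripper_force": force on a finger pad.
Only numpy, scipy, OpenCV 4.12 (cv2) and the standard library are available. Lean on these libraries where they do the work, as an engineer would, in place of code of your own. Each camera call takes 0.05 s, during which the arm holds its last target. There are 200 camera calls.

## Working session

There is one attempt and no reset: what is moved stays moved. The work goes in short steps, Python scripts to look and compute and a tool call to move; the robot and the scene stay as the last step left them, time stands still between calls to the robot, and variables do not carry over. Pictures are saved under pics/ and viewed, at most 10 in all, crops included, and the job is handed in when it is done.

Besides the shell and the picture viewer there is one more tool, called as name(argument=value, ...) on one line, values as JSON. send_rows: Moves the arm, as the interface text tells. Its arguments: {"type":"object","properties":{"plan":{"type":"string"},"grip_force":{"type":"number"}},"required":["plan"]}

```bash
mkdir -p pics
cat > h.py <<'E'
import numpy as np, cv2
from cell import state, camera, hand_in, pinch_z
def world(c,m):
    v,u=np.nonzero(m&(c["z_map"]>0)); z=c["z_map"][v,u]; K=c["K"]
    P=np.stack([(u-K[0,2])/K[0,0]*z,(v-K[1,2])/K[1,1]*z,z],1)
    return (P-c["t"])@c["R"], u, v
def red(img):
    h=cv2.cvtColor(img,cv2.COLOR_RGB2HSV); return ((h[...,0]<8)|(h[...,0]>172))&(h[...,1]>120)&(h[...,2]>50)
E
python3 - <<'E'
from h import *
s=state(); print(s, pinch_z)
for n in ("scene","side"):
    c=camera(n); cv2.imwrite(f"pics/{n}0.png",c["img"][...,::-1])
    k,l,st,ce=cv2.connectedComponentsWithStats(red(c["img"]).astype(np.uint8))
    for i in range(1,k):
        if st[i,4]>80:
            P,u,v=world(c,l==i)
            if len(P): print(n,st[i],np.percentile(P,[2,50,98],axis=0).round(3).tolist())
E
```

```text
{'time_s': 0.0, 'q': array([ 1.14586467e+00,  2.45799476e-01,  1.55900087e+00, -1.70446228e-06,
        1.33870154e+00, -1.74157579e-01]), 'joint_vel': array([-1.88272458e-03, -8.49437923e-05,  5.13340014e-04,  1.39077361e-03,
       -3.17567779e-04,  3.89514991e-04]), 'tau': array([-2.04564887e-03, -4.15828514e+01, -3.14604986e+01,  6.84479973e-02,
        3.31892527e-02, -1.64925841e-04]), 'ee_pos': array([0.1610799 , 0.62910551, 0.20436177]), 'tool_rot': array([-2.80900547e-04,  1.25058491e-01,  9.92148911e-01, -9.12351994e-04]), 'force': array([-0.10080041,  0.46306251, -0.2147534 ]), 'moment': array([-0.02084163, -0.00757927, -0.0186294 ]), 'gripper_force': 0.0, 'finger_gap': 0.09418951458089599} 0.0188
scene [254 201  26  28 517] [[0.529, -0.167, 0.085], [0.569, -0.128, 0.124], [0.593, -0.103, 0.129]]
scene [297 225  26  22 416] [[0.543, -0.02, 0.114], [0.58, 0.013, 0.125], [0.609, 0.044, 0.129]]
scene [258 238  23  10 104] [[0.554, -0.149, 0.015], [0.585, -0.116, 0.025], [0.592, -0.103, 0.034]]
scene [348 240  27  23 445] [[0.519, 0.114, 0.116], [0.554, 0.145, 0.125], [0.583, 0.175, 0.129]]
scene [298 245  24  11 137] [[0.574, -0.004, 0.085], [0.603, 0.029, 0.095], [0.609, 0.044, 0.105]]
scene [348 258  25  13 148] [[0.552, 0.122, 0.084], [0.577, 0.156, 0.095], [0.583, 0.176, 0.107]]
scene [298 264  25  10 109] [[0.572, -0.003, 0.014], [0.602, 0.029, 0.025], [0.61, 0.044, 0.033]]
scene [347 279  24  11 112] [[0.553, 0.126, 0.014], [0.577, 0.158, 0.025], [0.583, 0.176, 0.035]]
side [289 185  23  17 268] [[0.517, 0.111, 0.118], [0.548, 0.141, 0.125], [0.578, 0.173, 0.13]]
side [309 215  24  18 313] [[0.544, -0.023, 0.028], [0.574, 0.009, 0.125], [0.604, 0.119, 0.13]]
side [317 255  25  21 372] [[0.526, -0.169, 0.119], [0.556, -0.14, 0.125], [0.587, -0.105, 0.13]]
```

Run:
```python
from h import *
a=cv2.imread("pics/scene0.png");b=cv2.imread("pics/side0.png")
cv2.imwrite("pics/both.png",np.hstack([cv2.resize(a[120:380,150:500],(400,300)),cv2.resize(b[100:360,150:500],(400,300))]))
for n in("scene","side"):
    c=camera(n); P,u,v=world(c,c["z_map"]>0)
    r=P[(P[:,2]>.11)&(P[:,2]<.14)&(P[:,0]>.3)]
    for lo,hi in((.05,.2),(-.08,.08),(-.2,-.08)):
        im=red(c["img"])[v,u]; q=P[im&(P[:,2]>.12)&(P[:,1]>lo)&(P[:,1]<hi)]
        print(n,cv2.minEnclosingCircle(q[:,:2].astype(np.float32)),q[:,2].max())
    # tall or other things near
    o=P[(P[:,2]>.05)&(P[:,0]>.35)&(P[:,0]<.85)&(abs(P[:,1])<.5)]
    g=(o[:,:2]/.04).astype(int); 
    uq,ct=np.unique(np.floor(o[:,:2]/.05).astype(int),axis=0,return_counts=True)
    print([(round(x*.05,2),round(y*.05,2),int(k)) for (x,y),k in zip(uq,ct) if k>15])
```

```text
scene ((0.5492677092552185, 0.14376060664653778), 0.03536131978034973) 0.13048272106516853
scene ((0.576846182346344, 0.011237994767725468), 0.0358746163547039) 0.12954458884818382
scene ((0.5611846446990967, -0.13707037270069122), 0.037128034979104996) 0.13069342274254622
[(np.float64(0.35), np.float64(-0.5), 40), (np.float64(0.35), np.float64(-0.45), 23), (np.float64(0.35), np.float64(-0.3), 84), (np.float64(0.35), np.float64(-0.25), 351), (np.float64(0.35), np.float64(-0.2), 95), (np.float64(0.35), np.float64(-0.15), 482), (np.float64(0.35), np.float64(0.4), 542), (np.float64(0.35), np.float64(0.45), 615), (np.float64(0.4), np.float64(-0.5), 200), (np.float64(0.4), np.float64(-0.45), 126), (np.float64(0.4), np.float64(-0.3), 42), (np.float64(0.4), np.float64(-0.25), 172), (np.float64(0.4), np.float64(0.4), 31), (np.float64(0.45), np.float64(-0.5), 77), (np.float64(0.45), np.float64(-0.45), 194), (np.float64(0.45), np.float64(-0.35), 85), (np.float64(0.45), np.float64(-0.3), 343), (np.float64(0.45), np.float64(0.4), 80), (np.float64(0.45), np.float64(0.45), 47), (np.float64(0.5), n
[... 3147 characters left out ...]
 np.float64(-0.05), 384), (np.float64(0.55), np.float64(0.0), 172), (np.float64(0.55), np.float64(0.1), 217), (np.float64(0.55), np.float64(0.15), 42), (np.float64(0.55), np.float64(0.35), 333), (np.float64(0.55), np.float64(0.4), 140), (np.float64(0.55), np.float64(0.45), 17), (np.float64(0.6), np.float64(-0.5), 197), (np.float64(0.6), np.float64(-0.45), 86), (np.float64(0.6), np.float64(-0.4), 155), (np.float64(0.6), np.float64(0.0), 17), (np.float64(0.65), np.float64(-0.5), 23), (np.float64(0.65), np.float64(-0.45), 165), (np.float64(0.7), np.float64(-0.2), 152), (np.float64(0.75), np.float64(-0.2), 490), (np.float64(0.75), np.float64(-0.15), 100), (np.float64(0.8), np.float64(-0.2), 26)]
```

View pics/both.png

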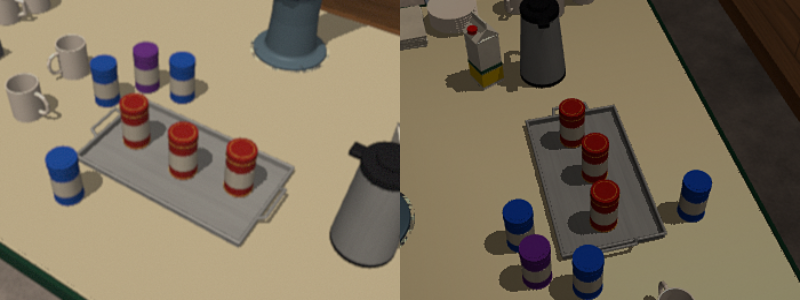

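The picture shows three red tins on the tray: left (240,165), middle (183,150) and right (135,120) in the scene half. There are blue and purple look-alikes off the tray, and the jug and carton are to the left. I'll raise the tool first, then cross above the carton.

send_rows(plan="0 0 0.2 0 0 0 94;0 0 0.4 0 0 0 94;0 0 0.5 0 0 0 94;0.62 -0.78 0.5 0 0 0 94;0.62 -0.78 0.5 0 0 0 94;0.62 -0.78 0.5 0 0 0 94;0.62 -0.78 0.5 0 0 0 94;0.62 -0.78 0.5 0 0 0 94", grip_force=20)

```text
time_s: 1.2
ee_pos: [0.3483, 0.3937, 0.3554]
tool_rot: [0.0, 0.126, 0.992, 0.0]
force: [0.0, 0.5, -0.2]
finger_gap: 0.0942
gripper_force: 0.0
```

send_rows(plan="0.667 -0.845 0 0 0 0 94;0.667 -0.845 0 0 0 0 94;0.667 -0.845 0 0 0 0 94;0.667 -0.845 0 0 0 0 94;0.667 -0.845 0 0 0 0 94;0.667 -0.845 -0.2 0 0 0 94;0.667 -0.845 -0.4 0 0 0 94;0.667 -0.845 -0.4 0 0 0 94")

```text
time_s: 2.2
ee_pos: [0.544, 0.1417, 0.23]
tool_rot: [-0.006, 0.125, 0.992, -0.001]
force: [0.4, -0.0, 0.0]
finger_gap: 0.0939
gripper_force: 0.0
```

```bash
cat > w.py <<'E'
from h import *
import sys
c=camera("wrist"); cv2.imwrite(f"pics/w{sys.argv[1]}.png",c["img"][...,::-1])
s=state(); print(s["time_s"],s["ee_pos"],s["force"])
P,u,v=world(c,red(c["img"]))
k=(P[:,2]>.118)&(P[:,2]<.135); P=P[k]
t=np.array(sys.argv[2:4],float); q=P[np.hypot(*(P[:,:2]-t).T)<.06]
print(len(q),cv2.minEnclosingCircle(q[:,:2].astype(np.float32)),np.percentile(q,[1,99],axis=0))
E
python3 w.py 1 .547 .1425
```

```text
2.25 [0.54639666 0.1421133  0.23431985] [-1.14469056 -0.30625805 -0.03340178]
5276 ((0.5474843978881836, 0.14287643134593964), 0.03350396826863289) [[0.51565422 0.1118979  0.12231913]
 [0.57859734 0.17388279 0.12645049]]
```

The tin centre is confirmed within 1 mm, so I'll descend and close.

send_rows(plan="0 0 -0.15 0 0 0 94;0 0 -0.3 0 0 0 94;0 0 -0.43 0 0 0 94;0 0 -0.53 0 0 0 94;0 0 -0.53 0 0 0 94;0 0 -0.53 0 0 0 50;0 0 -0.53 0 0 0 50;0 0 -0.53 0 0 0 50", grip_force=20)

```text
time_s: 3.25
ee_pos: [0.5484, 0.1423, 0.0779]
tool_rot: [0.001, 0.125, 0.992, 0.0]
force: [-1.0, -0.4, -0.2]
finger_gap: 0.0673
gripper_force: 0.0
```

send_rows(plan="0 0 0 0 0 0 50;0 0 0 0 0 0 50")

```text
time_s: 3.5
ee_pos: [0.5483, 0.1423, 0.0777]
tool_rot: [0.001, 0.125, 0.992, 0.0]
force: [-0.1, 0.4, 6.7]
finger_gap: 0.0661
gripper_force: 20.0
```

send_rows(plan="0 0 0.08 0 0 0 50;0 0 0.16 0 0 0 50;0 0 0.25 0 0 0 50;0 0 0.25 0 0 0 50;0 0 0.25 0 0 0 50;0 0 0.25 0 0 0 50;0 0 0.25 0 0 0 50;0 0 0.25 0 0 0 50")

```text
time_s: 4.5
ee_pos: [0.5472, 0.1421, 0.1509]
tool_rot: [-0.0, 0.125, 0.992, -0.0]
force: [0.0, -0.5, -2.4]
finger_gap: 0.0656
gripper_force: 20.0
```

```bash
cat > f.py <<'E'
from h import *
for i in range(4): camera("wrist"); s=state(); print(s["time_s"],s["ee_pos"].round(4),s["force"].round(2),s["tau"].round(2),s["finger_gap"])
E
python3 f.py
```

```text
4.55 [0.5473 0.1422 0.1511] [-0.72 -0.04 -1.24] [-0.000e+00 -3.500e+01 -3.058e+01  1.000e-02  8.000e-02 -0.000e+00] 0.06602051705510435
4.6 [0.5473 0.1421 0.1513] [ 0.92 -0.63 -1.51] [-0.000e+00 -3.501e+01 -3.060e+01  1.000e-02  8.000e-02 -0.000e+00] 0.06555092373214262
4.65 [0.5474 0.1422 0.1513] [ 0.29 -0.09 -1.9 ] [-0.000e+00 -3.502e+01 -3.062e+01  1.000e-02  8.000e-02 -0.000e+00] 0.06548437290454016
4.7 [0.5474 0.1422 0.1514] [ 0.94  1.14 -1.22] [-0.000e+00 -3.503e+01 -3.064e+01  1.000e-02  8.000e-02 -0.000e+00] 0.06532938152897055
```

send_rows(plan="0 0 -0.08 0 0 0 50;0 0 -0.15 0 0 0 50;0 0 -0.2 0 0 0 50;0 0 -0.225 0 0 0 50;0 0 -0.235 0 0 0 50;0 0 -0.242 0 0 0 50;0 0 -0.245 0 0 0 50;0 0 -0.247 0 0 0 50")

```text
time_s: 5.7
ee_pos: [0.5477, 0.1422, 0.0778]
tool_rot: [0.0, 0.125, 0.992, 0.0]
force: [-0.2, 0.3, 3.5]
finger_gap: 0.0661
gripper_force: 20.0
```

send_rows(plan="0 0 0 0 0 0 50;0 0 0 0 0 0 50;0 0 0 0 0 0 50")

```text
time_s: 6.08
ee_pos: [0.5477, 0.1422, 0.0778]
tool_rot: [0.0, 0.125, 0.992, 0.0]
force: [-0.5, 0.5, 0.7]
finger_gap: 0.0656
gripper_force: 20.0
```

send_rows(plan="0 0 0 0 0 0 94;0 0 0 0 0 0 94;0 0 0 0 0 0 94;0 0 0 0 0 0 94;0 0 0.15 0 0 0 94;0 0 0.3 0 0 0 94;0 0 0.45 0 0 0 94;0 0 0.54 0 0 0 94")

```text
time_s: 7.08
ee_pos: [0.5482, 0.1422, 0.2423]
tool_rot: [0.002, 0.125, 0.992, 0.0]
force: [0.1, -0.4, -0.2]
finger_gap: 0.0941
gripper_force: 0.0
```

send_rows(plan="0.03 -0.15 0 0 0 0 94;0.07 -0.3 0 0 0 0 94;0.097 -0.44 0 0 0 0 94;0.097 -0.44 0 0 0 0 94;0.097 -0.44 0 0 0 0 94")

```text
time_s: 7.7
ee_pos: [0.5763, 0.0106, 0.2392]
tool_rot: [-0.0, 0.125, 0.992, 0.0]
force: [-0.6, -0.5, 0.6]
finger_gap: 0.0938
gripper_force: 0.0
```

```bash
python3 w.py 2 .576 .010
python3 - <<'E'
from h import *
for n in("scene","side"):
    c=camera(n);P,u,v=world(c,red(c["img"]));q=P[(P[:,2]>.12)&(P[:,2]<.14)&(P[:,1]>.08)&(P[:,1]<.2)];print(cv2.minEnclosingCircle(q[:,:2].astype(np.float32)),q[:,2].max())
E
```

```text
7.75 [0.57631031 0.01100593 0.23926901] [-1.05504615  0.27935577  0.00299256]
5019 ((0.5743404030799866, 0.011326114647090435), 0.03364914283156395) [[ 0.54245319 -0.0201119   0.12240855]
 [ 0.60536708  0.04196163  0.1265366 ]]
((0.5478879809379578, 0.14493238925933838), 0.03621423989534378) 0.1318710544899851
((0.5479157567024231, 0.13940969109535217), 0.037699561566114426) 0.13077163127352862
```

send_rows(plan="-0.006 0.003 -0.15 0 0 0 94;-0.006 0.003 -0.3 0 0 0 94;-0.006 0.003 -0.43 0 0 0 94;-0.006 0.003 -0.538 0 0 0 94;-0.006 0.003 -0.538 0 0 0 94;-0.006 0.003 -0.538 0 0 0 50;-0.006 0.003 -0.538 0 0 0 50;-0.006 0.003 -0.538 0 0 0 50")

```text
time_s: 8.85
ee_pos: [0.5756, 0.011, 0.0794]
tool_rot: [0.001, 0.125, 0.992, -0.0]
force: [-0.9, 0.7, -1.5]
finger_gap: 0.0671
gripper_force: 0.0
```

send_rows(plan="0 0 0 0 0 0 50;0 0 0 0 0 0 50;0 0 0 0 0 0 50")

```text
time_s: 9.22
ee_pos: [0.5756, 0.0109, 0.0792]
tool_rot: [0.001, 0.125, 0.992, 0.0]
force: [-1.6, 0.2, 6.4]
finger_gap: 0.0657
gripper_force: 20.0
```

send_rows(plan="0 0 0.08 0 0 0 50;0 0 0.16 0 0 0 50;0 0 0.25 0 0 0 50;0 0 0.25 0 0 0 50;0 0 0.25 0 0 0 50;0 0 0.25 0 0 0 50;0 0 0.25 0 0 0 50;0 0 0.25 0 0 0 50")

```text
time_s: 10.22
ee_pos: [0.5745, 0.0111, 0.1524]
tool_rot: [-0.0, 0.125, 0.992, 0.0]
force: [-0.0, 0.8, -2.2]
finger_gap: 0.0661
gripper_force: 20.0
```

```bash
python3 f.py
```

```text
10.275 [0.5746 0.0111 0.1526] [-0.15 -0.39 -1.87] [-0.000e+00 -3.631e+01 -3.103e+01 -1.000e-02  8.000e-02  0.000e+00] 0.06578082022679226
10.325 [0.5747 0.0111 0.1528] [ 1.09 -0.42 -2.16] [-0.000e+00 -3.632e+01 -3.105e+01 -1.000e-02  8.000e-02  0.000e+00] 0.06548285186970847
10.375 [0.5747 0.0111 0.1529] [ 0.02 -0.17 -2.13] [-0.000e+00 -3.634e+01 -3.107e+01 -1.000e-02  8.000e-02  0.000e+00] 0.06585981437976099
10.425 [0.5747 0.0111 0.1529] [ 0.2  -0.93 -1.8 ] [-0.000e+00 -3.635e+01 -3.109e+01 -1.000e-02  8.000e-02  0.000e+00] 0.06581269009320265
```

About 0.17 kg and 0.20 kg so far, both light. Setting the middle tin back.

send_rows(plan="0 0 -0.08 0 0 0 50;0 0 -0.15 0 0 0 50;0 0 -0.2 0 0 0 50;0 0 -0.225 0 0 0 50;0 0 -0.235 0 0 0 50;0 0 -0.242 0 0 0 50;0 0 -0.245 0 0 0 50;0 0 -0.247 0 0 0 50")

```text
time_s: 11.42
ee_pos: [0.575, 0.0111, 0.0792]
tool_rot: [0.0, 0.125, 0.992, -0.0]
force: [-0.9, -1.0, 2.7]
finger_gap: 0.0659
gripper_force: 20.0
```

send_rows(plan="0 0 0 0 0 0 50;0 0 0 0 0 0 50;0 0 0 0 0 0 50")

```text
time_s: 11.8
ee_pos: [0.575, 0.011, 0.0793]
tool_rot: [0.0, 0.125, 0.992, -0.0]
force: [0.1, -0.2, -0.6]
finger_gap: 0.0655
gripper_force: 20.0
```

send_rows(plan="0 0 0 0 0 0 94;0 0 0 0 0 0 94;0 0 0 0 0 0 94;0 0 0 0 0 0 94;0 0 0.15 0 0 0 94;0 0 0.3 0 0 0 94;0 0 0.45 0 0 0 94;0 0 0.54 0 0 0 94")

```text
time_s: 12.8
ee_pos: [0.5755, 0.011, 0.2438]
tool_rot: [0.002, 0.125, 0.992, -0.0]
force: [0.2, 0.2, 0.4]
finger_gap: 0.0939
gripper_force: 0.0
```

send_rows(plan="-0.02 -0.15 0 0 0 0 94;-0.04 -0.3 0 0 0 0 94;-0.055 -0.45 0 0 0 0 94;-0.055 -0.497 0 0 0 0 94;-0.055 -0.497 0 0 0 0 94;-0.055 -0.497 0 0 0 0 94")

```text
time_s: 13.55
ee_pos: [0.5584, -0.1368, 0.2408]
tool_rot: [-0.0, 0.124, 0.992, 0.0]
force: [-0.3, -1.2, -0.3]
finger_gap: 0.094
gripper_force: 0.0
```

```bash
python3 w.py 3 .558 -.138
python3 - <<'E'
from h import *
c=camera("scene");P,u,v=world(c,red(c["img"]));q=P[(P[:,2]>.12)&(P[:,2]<.14)&(P[:,1]>-.05)&(P[:,1]<.07)];print(cv2.minEnclosingCircle(q[:,:2].astype(np.float32)),q[:,2].max())
E
```

```text
13.6 [ 0.5583709  -0.13672451  0.24079088] [ 0.22759346  0.00743605 -0.9408819 ]
4950 ((0.5573241710662842, -0.13680727779865265), 0.03356768935918808) [[ 0.52547283 -0.1678755   0.12241231]
 [ 0.58833273 -0.10592285  0.12639941]]
((0.5759282112121582, 0.01312914490699768), 0.035154495388269424) 0.13063141203936493
```

send_rows(plan="-0.003 0 -0.15 0 0 0 94;-0.003 0 -0.3 0 0 0 94;-0.003 0 -0.43 0 0 0 94;-0.003 0 -0.543 0 0 0 94;-0.003 0 -0.543 0 0 0 94;-0.003 0 -0.543 0 0 0 50;-0.003 0 -0.543 0 0 0 50;-0.003 0 -0.543 0 0 0 50", grip_force=22)

```text
time_s: 14.65
ee_pos: [0.5582, -0.1382, 0.0794]
tool_rot: [0.001, 0.125, 0.992, -0.0]
force: [1.0, 2.2, 2.0]
finger_gap: 0.0679
gripper_force: 1.4
```

send_rows(plan="0 0 0 0 0 0 50;0 0 0 0 0 0 50;0 0 0 0 0 0 50")

```text
time_s: 15.02
ee_pos: [0.5583, -0.138, 0.0793]
tool_rot: [0.001, 0.125, 0.992, 0.0]
force: [0.6, 3.7, 5.6]
finger_gap: 0.0657
gripper_force: 22.0
```

send_rows(plan="0 0 0.08 0 0 0 50;0 0 0.16 0 0 0 50;0 0 0.25 0 0 0 50;0 0 0.25 0 0 0 50;0 0 0.25 0 0 0 50;0 0 0.25 0 0 0 50;0 0 0.25 0 0 0 50;0 0 0.25 0 0 0 50")

```text
time_s: 16.02
ee_pos: [0.5571, -0.1379, 0.1524]
tool_rot: [-0.0, 0.125, 0.992, 0.0]
force: [1.0, -0.3, -5.7]
finger_gap: 0.066
gripper_force: 22.0
```

```bash
python3 f.py
```

```text
16.075 [ 0.5572 -0.138   0.1526] [-0.16  0.32 -4.84] [-0.000e+00 -3.767e+01 -3.232e+01 -3.000e-02  8.000e-02  0.000e+00] 0.06573340626740376
16.125 [ 0.5572 -0.138   0.1528] [ 0.14 -0.73 -5.24] [-0.000e+00 -3.768e+01 -3.235e+01 -3.000e-02  7.000e-02  0.000e+00] 0.06591732273447043
16.175 [ 0.5573 -0.138   0.1529] [-0.67 -0.19 -4.73] [-0.000e+00 -3.770e+01 -3.237e+01 -3.000e-02  7.000e-02  0.000e+00] 0.06580755846666818
16.225 [ 0.5573 -0.138   0.1529] [-0.59 -0.29 -5.34] [-0.000e+00 -3.772e+01 -3.239e+01 -3.000e-02  7.000e-02  0.000e+00] 0.06539154556201006
```

The right tin is about 0.51 kg, so it's the full one. Raising it so its bottom is about 0.20 m up.

send_rows(plan="0 0 0.08 0 0 0 50;0 0 0.2 0 0 0 50;0 0 0.32 0 0 0 50;0 0 0.4 0 0 0 50;0 0 0.42 0 0 0 50;0 0 0.42 0 0 0 50;0 0 0.42 0 0 0 50;0 0 0.42 0 0 0 50")

```text
time_s: 17.23
ee_pos: [0.5568, -0.1378, 0.2776]
tool_rot: [-0.001, 0.125, 0.992, 0.0]
force: [1.2, 0.2, -4.5]
finger_gap: 0.0657
gripper_force: 22.0
```

send_rows(plan="0 0 0 0 0 0 50;0 0 0 0 0 0 50;0 0 0 0 0 0 50;0 0 0 0 0 0 50;0 0 0 0 0 0 50;0 0 0 0 0 0 50;0 0 0 0 0 0 50;0 0 0 0 0 0 50")

```text
time_s: 18.23
ee_pos: [0.5573, -0.138, 0.279]
tool_rot: [-0.0, 0.125, 0.992, 0.0]
force: [-0.7, 0.4, -5.5]
finger_gap: 0.0656
gripper_force: 22.0
```

Run:
```python
from h import *
a=camera("scene")["img"];b=camera("side")["img"]
cv2.imwrite("pics/end.png",np.hstack([cv2.resize(x,(400,300)) for x in(a[120:380,150:500],b[100:360,150:500])])[...,::-1])
s=state();print(s["ee_pos"],s["force"],abs(s["joint_vel"]).max())
```

```text
[ 0.55731304 -0.13801645  0.27892963] [ 0.0747599   0.52152312 -5.50872071] 0.00195921839484683
```

View pics/end.png

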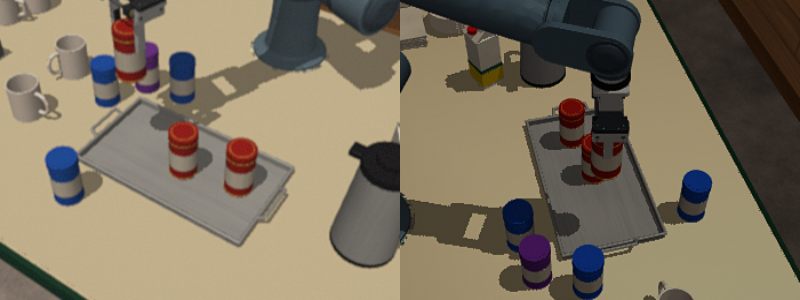

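The picture shows the full tin held up and upright at (128,50). The other two stand in their places at (183,150) and (240,165), and nothing else has moved.

```bash
python3 -c "from cell import hand_in; print(hand_in())"
```

```text
the job is handed in; nothing more can be done
None
```

The right-hand tin is the full one at about 0.5 kg (the other two are about 0.2 kg each); it is held upright and still about 20 cm above the counter, with the other two back in their places, and the job is handed in.

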